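# Prop and hold a tube viewing frame

### The job

Get the tube viewing frame ready for a reading. First, while the frame still leans on its rests, flip its kickstand over centre until it is fully down; then take the frame by its top bar, raise it until it is upright, and keep holding it there by the bar, because it tips back if let go. Finish while still holding it; do not let the frame drop back, and leave the other things on the bench where they stand.

Things in the scene. Friction and masses are not known exactly. Their poses are not given: they have to be found in the camera images.
- stand: Fixed stand of the viewing frame, screwed down: grey base plate 180 x 150 x 12 mm with two dark rests at its front. Origin on the bench right under the frame's hinge axis; x points to the back (the frame leans to -x, is raised towards +x), y along the hinge axis to the kickstand's side, z up. Yaw up to 0.3 rad either way.
- hinge (a point): Middle of the frame's hinge axis, which runs along the stand's y, 30 mm above the bench. A spring and the frame's weight (about 0.7 kg) always pull it back to its rests, with 2 to 4 N at the top bar, upright too: it has to be held.
- frame (a joint): Hinge of the aluminium tilting frame, 132 mm wide: two 12 mm square posts, two rails with four capped sample tubes. 0 = leaning on its rests, 30 degrees from vertical to the stand's -x; grows as it is raised; 0.524 rad = upright; stop at 0.554, where the lowered kickstand's foot is at the bench.
- topbar (a point): The frame's top bar: round steel, 16 mm thick, 136 mm long, along the stand's y. This point is its middle, 220 mm from the hinge axis; 221 mm above the bench at the start, 250 mm when upright. Below it the frame is open for over 55 mm (along the frame), so fingers fit on both sides of it; it can turn between them.
- kickstand (a joint): Pivot of the kickstand, a steel leg 12 mm thick with a black rubber foot 17 mm thick, beside the frame; axis parallel to the frame's hinge. 0 = folded up along the posts; grows as the leg swings up, over and down to the stand's +x; 2.712 rad = down, at its stop. With the frame on its rests the leg is vertical (centre) at 0.52: before that it falls back, beyond it goes on by itself.
- kick_hub (a point): Centre of the kickstand's pivot, on the frame 120 mm from the hinge axis and 95 mm to the stand's +y of the frame's middle (29 mm clear of the post); 134 mm above the bench while the frame leans. Only the leg's weight (about 90 g) and some damping act on it: pushed over centre, it is down within a few seconds.
- kick_foot (a point): Middle of the kickstand's rubber foot, 155 mm from the pivot's centre; the leg ends 8 mm beyond it. Folded up it is about 268 mm above the bench, and the leg's end rises to 297 mm as it passes vertical. The foot stands higher than the top bar, with nothing beside it.
- rack: Bystander: yellow tube rack 100 x 170 mm, 60 mm high, 128 mm with tubes. Origin under its centre. It stands left or right, beside the stand.
- bottle: Bystander: amber bottle, 64 mm across, 150 mm high, in the middle, further back. Origin under its centre.
- beaker: Bystander: glass beaker, 70 mm across, 85 mm high, on the right. Origin under its centre.
- jar: Bystander: white jar, 60 mm across, 80 mm high, on the left. Origin under its centre.
- dish: Bystander: clear flat dish, 90 mm across, 16 mm high, near the robot. Origin under its centre.
- tipbox: Bystander: blue box with a clear lid, 120 x 85 mm, 68 mm high, on the left. Origin under its centre.
- pad: Bystander: paper pad 100 x 140 x 12 mm, on the right. Origin under its centre.

How it is judged:
By the outcome, as a careful person would: the job done as asked, in the order asked, and still so for the second after the job is handed in, while the arm keeps its last pose, push and grip.
It also fails if it takes over 42 s, if anything falls off the work surface, if the arm or the gripper's body presses on something with over 40 N, if the wrist force passes 120 N, or if a joint passes its speed limit or range.

### The arm

A 7-joint arm with a two-finger parallel gripper is mounted at the origin on the work surface. World frame = base frame: x ahead of the robot, y to its left, z up, the work surface at z = 0. Lengths are in m, angles in rad, forces in N, time in s.
With the tool pointing down it reaches from about 0.35 to 0.9 m from the base axis. Payload 7.2 kg.
Tool frame: the origin (TCP) lies midway between the tips of the shut fingers; the grasp point (between the pads) lies env.grip_depth behind it (env.grip_depth is the distance from the TCP to the grasp point, in m); z points along the fingers, y is the direction in which the jaws open and shut (so a half turn about z gives the same grasp; the last joint's range is limited). The gripper opens to 88 mm and grips with 3 to 60 N. Pads are 20 mm wide; open, the fingers measure 115 mm over their backs; the gripper's body (75 mm by 178 mm) begins 61 mm behind the grasp point.
Start: joints at [1.068, 0.411, -0.013, 1.596, 0.006, 1.134, -0.082], TCP at [0.263, -0.567, 0.223] pointing down, gripper open.
Joint ranges: [-2.95, 2.95], [-0.29, 1.99], [-1.47, 1.44], [0.14, 2.54], [-1.03, 4.17], [0.13, 1.85], [-2.86, 2.86]. Speed limits (rad/s): [2.39, 2.39, 3.01, 3.01, 3.14, 3.14, 3.14].

### API

Orientations are given as a rotation vector (axis times angle).
In Python, from rig import env gives the robot as it stands. The module is installed in compiled form; this text tells all that it offers. Calls block until the motion is done:
- env.movep(position, orientation): joint-space move of the TCP to a pose.
- env.line_to(position, attitude=None, max_speed=0.15): straight line of the TCP; attitude=None keeps the orientation; max_speed is the mean speed in m/s.
- env.set_joints(angles): joint-space move.
- env.gripper_to(opening, strength=None): finger opening in m; strength is the grip in N (None keeps the last); returns when the fingers have stopped.
- env.hold(seconds).
- env.ik(position, orientation): joint angles nearest the present ones, or None.
- env.camera(name): name is "scene" or "top"; returns the picture (400x640x3 uint8, red, green, blue); there is no depth.
- env.camera_params(name): a dict with "intrinsics" (3x3 intrinsics, pixels), "xyz" and "rotation" of the camera in the world. Camera axes: x right, y up, looking along -z (the intrinsics and any distortion apply to the point x, -y, -z); pixel columns grow to the right and rows downward; lengths in m; the calibration is good to about 2 mm. A picture is of the moment at which its call begins. camera_params takes no time and is no camera call.
A pose or a line that the arm cannot do raises env.PlanningError and nothing moves.
- env.sign_off(): hands the job in, once; it reports no verdict.
Readings, each from a call of its own:
- env.get_time(): time.
- env.get_joint_positions(): joint angles.
- env.get_qd(): joint speeds.
- env.get_tau(): joint torques, N m.
- env.get_tcp_pos(): TCP position.
- env.get_ee_rot(): TCP orientation.
- env.get_ft_force(): force on the tool from outside, world axes, zero at the start.
- env.get_moment(): the same for the moment, N m.
- env.get_grip_width(): finger opening in m.
Only numpy, scipy, OpenCV 4.12 (cv2) and the standard library are available. Lean on these libraries where they do the work, as an engineer would, in place of code of your own. Each camera call takes 0.05 s, during which the arm holds its last target.

## Working session

There is one attempt and no reset: what is moved stays moved. The work goes in short steps, each a Python script; the robot and the scene stay as the last script left them, time stands still between calls to the robot, and variables do not carry over. Pictures are saved under pics/ and viewed, and the job is handed in when it is done.

```bash
mkdir -p pics; python3 - <<'E'
from rig import env
import cv2
for n in("scene","top"):
    im=env.camera(n); cv2.imwrite(f"pics/{n}0.png",cv2.cvtColor(im,cv2.COLOR_RGB2BGR))
    print(n,env.camera_params(n))
print(env.get_time(),env.grip_depth,env.get_ee_rot(),env.get_tcp_pos(),env.get_grip_width())
E
```

```text
scene {'intrinsics': array([[433.49510723,   0.        , 313.64392046],
       [  0.        , 433.49510723, 198.27430166],
       [  0.        ,   0.        ,   1.        ]]), 'xyz': array([1.29662262, 0.71999967, 1.04429177]), 'rotation': array([0.43059558, 1.00077275, 2.19241101])}
top {'intrinsics': array([[418.97349169,   0.        , 328.41386112],
       [  0.        , 418.97349169, 199.22734088],
       [  0.        ,   0.        ,   1.        ]]), 'xyz': array([0.46241566, 0.00409854, 1.40758734]), 'rotation': array([ 0.09325664, -0.09319278, -1.5483613 ])}
0.1 0.0187 [-3.06639836e+00 -6.77318478e-01  5.71315882e-04] [ 0.2630531  -0.56649641  0.22191945] 0.08798723142160757
```

View pics/scene0.png

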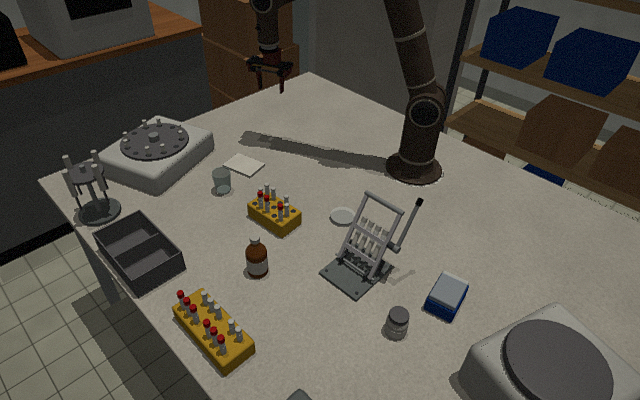

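View pics/top0.png

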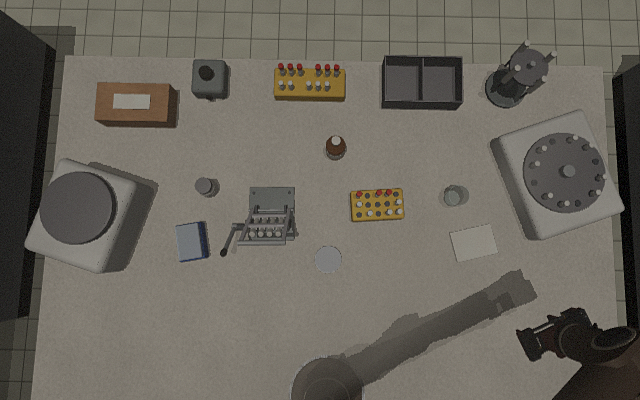

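The stand is left of centre: top view about (270,215), foot at (223,252). In the scene view the foot is at (419,202) and the bar at about (383,202). I'll zoom in on both.

```bash
python3 - <<'E'
import cv2
a=cv2.imread("pics/scene0.png")[180:310,310:440]; b=cv2.imread("pics/top0.png")[175:275,205:315]
cv2.imwrite("pics/a1.png",cv2.resize(a,None,fx=4.5,fy=4.5,interpolation=cv2.INTER_CUBIC))
cv2.imwrite("pics/b1.png",cv2.resize(b,None,fx=6,fy=6,interpolation=cv2.INTER_CUBIC))
E
```

```text
(no output)
```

View pics/a1.png

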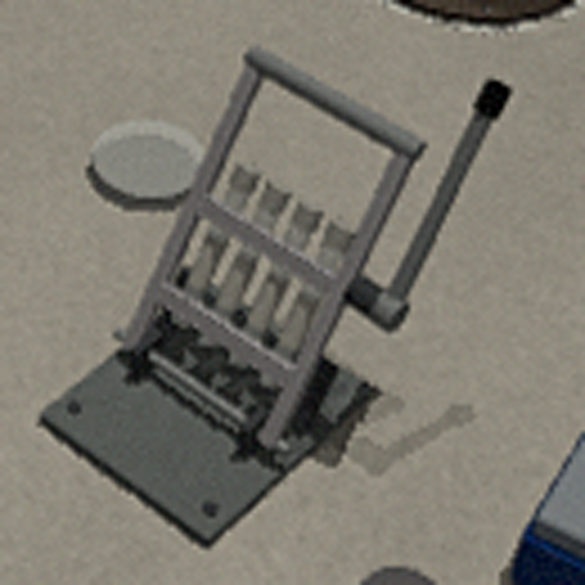

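View pics/b1.png

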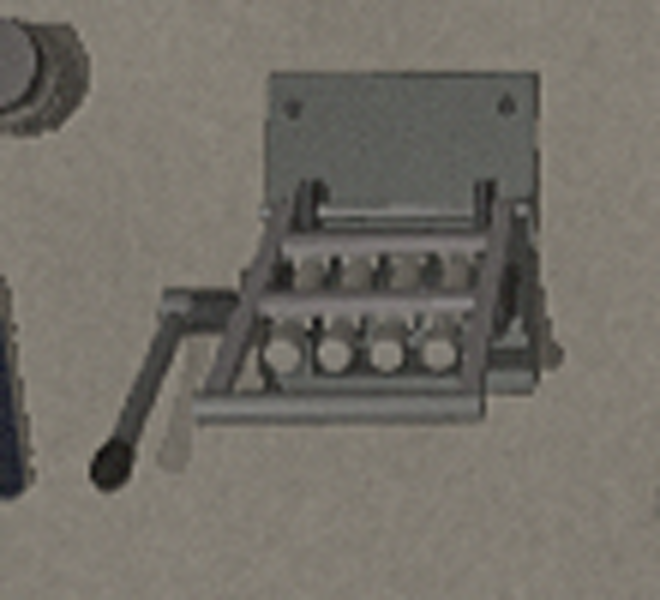

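```bash
cat > h.py <<'E'
import numpy as np, cv2
from scipy.spatial.transform import Rotation as R
def ray(P,uv):
    K=P["intrinsics"];d=np.linalg.inv(K)@[uv[0],uv[1],1];d=np.array([d[0],-d[1],-d[2]])
    d=R.from_rotvec(P["rotation"]).as_matrix()@d
    return np.array(P["xyz"]),d/np.linalg.norm(d)
def plane(P,uv,z):
    o,d=ray(P,uv);return o+d*(z-o[2])/d[2]
def tri(*pu):
    A=np.zeros((3,3));b=np.zeros(3);r=[]
    for P,u in pu:
        o,d=ray(P,u);M=np.eye(3)-np.outer(d,d);A+=M;b+=M@o;r.append((o,d,M))
    x=np.linalg.solve(A,b);return x,[np.linalg.norm(M@(x-o)) for o,d,M in r]
E
python3 - <<'E'
from rig import env
from h import *
np.set_printoptions(precision=4,suppress=True)
S,T=env.camera_params("scene"),env.camera_params("top")
s=lambda x,y:((x+.5)/4.5-.5+310,(y+.5)/4.5-.5+180)
t=lambda x,y:((x+.5)/6-.5+205,(y+.5)/6-.5+175)
Z=[("barL",s(417,150),t(196,408),.221),("barR",s(253,58),t(484,405),.221),("foot",s(492,100),t(112,465),.268)]
for n,a,b,z in Z: print(n,tri((S,a),(T,b)),"planes",plane(S,a,z),plane(T,b,z))
c=[plane(T,t(*p),.012) for p in((270,72),(540,72))]
c2=[plane(S,s(*p),.012) for p in((208,540),(42,418))]
print("plate back L,R",c,c2)
E
```

```text
barL (array([0.476 , 0.2597, 0.2224]), [np.float64(0.0001974032547150972), np.float64(0.00019740325471509328)]) planes [0.4745 0.2591 0.221 ] [0.4761 0.2598 0.221 ]
barR (array([0.4792, 0.1263, 0.2184]), [np.float64(0.0017210260320166067), np.float64(0.0017210260320165694)]) planes [0.4806 0.1294 0.221 ] [0.4803 0.1247 0.221 ]
foot (array([0.4488, 0.2876, 0.2654]), [np.float64(0.0007522692848987148), np.float64(0.000752269284898791)]) planes [0.4511 0.2895 0.268 ] [0.4493 0.2863 0.268 ]
plate back L,R [array([0.6667, 0.272 , 0.012 ]), array([0.6699, 0.1206, 0.012 ])] [array([0.6648, 0.2744, 0.012 ]), array([0.6711, 0.13  , 0.012 ])]
```

```bash
cat >> h.py <<'E'
YAW=0.028
def att(sgn=1,yaw=YAW):
    y=sgn*np.array([np.cos(yaw),np.sin(yaw),0]);z=np.array([0,0,-1.])
    return R.from_matrix(np.c_[np.cross(y,z),y,z]).as_rotvec()
E
python3 - <<'E'
from rig import env
from h import *
np.set_printoptions(precision=3,suppress=True)
for s in(1,-1):
  for p in([.263,-.566,.42],[.39,.29,.42],[.39,.29,.24],[.545,.29,.24],[.478,.193,.202],[.588,.196,.231]):
    print(s,p,env.ik(p,att(s)))
E
```

```text
1 [0.263, -0.566, 0.42] [ 1.213  0.336 -0.225  1.258  0.074  1.555  1.027]
1 [0.39, 0.29, 0.42] [ 0.18   0.177 -1.056  1.544  0.154  1.51  -0.851]
1 [0.39, 0.29, 0.24] [ 0.179  0.346 -1.123  1.85   0.34   1.159 -1.033]
1 [0.545, 0.29, 0.24] [ 0.158  0.636 -1.133  1.544  0.585  1.339 -1.009]
1 [0.478, 0.193, 0.202] [ 0.329  0.431 -1.037  1.837  0.413  1.111 -0.83 ]
1 [0.588, 0.196, 0.231] [ 0.161  0.521 -0.817  1.559  0.395  1.233 -0.694]
-1 [0.263, -0.566, 0.42] [ 0.797  0.329  0.377  1.291 -0.119  1.544 -1.954]
-1 [0.39, 0.29, 0.42] [ 0.303  0.234 -1.245  1.539  0.222  1.527  2.226]
-1 [0.39, 0.29, 0.24] [ 0.236  0.392 -1.22   1.847  0.398  1.183  2.053]
-1 [0.545, 0.29, 0.24] [ 0.199  0.692 -1.237  1.542  0.661  1.383  2.077]
-1 [0.478, 0.193, 0.202] [ 0.434  0.527 -1.227  1.832  0.539  1.173  2.198]
-1 [0.588, 0.196, 0.231] [ 0.363  0.707 -1.238  1.547  0.676  1.375  2.234]
```

```bash
python3 - <<'E'
from rig import env
from h import *
np.set_printoptions(precision=3,suppress=True)
a=att(1)
p=env.get_tcp_pos()
env.line_to([p[0],p[1],.40],max_speed=.3)
env.gripper_to(0,20)
print(env.get_time(),env.get_grip_width())
env.movep([.385,.29,.40],a); print(env.get_time(),env.get_tcp_pos(),env.get_joint_positions())
env.line_to([.385,.29,.243],max_speed=.2)
im=env.camera("scene");cv2.imwrite("pics/s2.png",cv2.cvtColor(im,cv2.COLOR_RGB2BGR))
print(env.get_time(),env.get_tcp_pos(),env.get_ft_force())
E
```

```text
2.1833 0.0005053713052636342
5.2167 [0.386 0.289 0.4  ] [ 0.022  0.132 -0.849  1.599  0.1    1.456 -0.808]
6.2 [0.386 0.291 0.244] [ 0.123 -0.772  0.281]
```

View pics/s2.png

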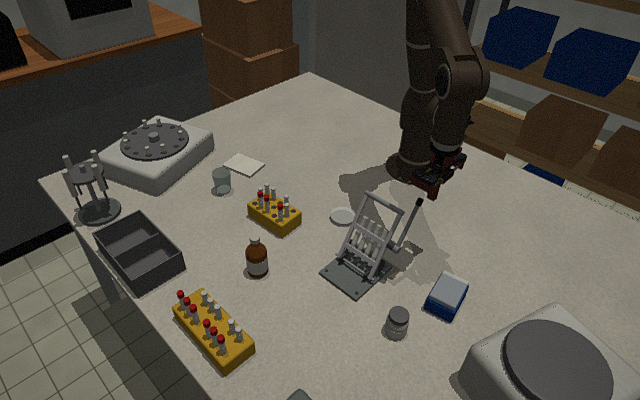

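The closed fingers, at about (430,190), are just behind the foot at (419,202). Nothing has been touched, so I'll push.

```bash
python3 - <<'E'
from rig import env
from h import *
np.set_printoptions(precision=3,suppress=True)
for x in(.43,.47,.51,.548):
    env.line_to([x,.29,.243],max_speed=.12); print(env.get_time(),env.get_tcp_pos(),env.get_ft_force())
im=env.camera("scene");cv2.imwrite("pics/s3.png",cv2.cvtColor(im,cv2.COLOR_RGB2BGR))
E
```

```text
6.725 [0.43  0.29  0.243] [-0.66   0.523 -0.176]
7.2083 [0.469 0.29  0.243] [-0.078  0.118 -0.71 ]
7.6917 [0.509 0.29  0.243] [0.425 0.761 0.461]
8.1583 [0.547 0.29  0.243] [ 0.182 -0.114  0.161]
```

View pics/s3.png

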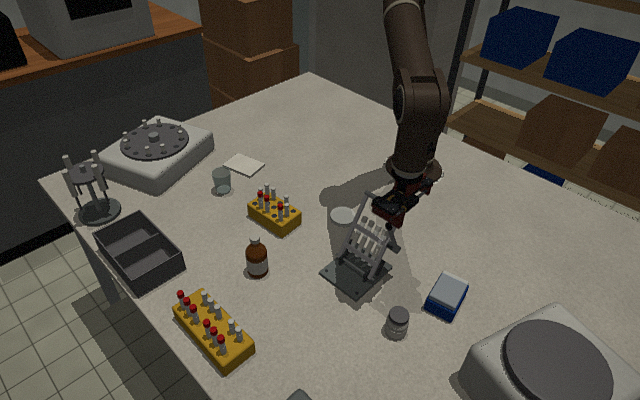

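```bash
python3 - <<'E'
from rig import env
from h import *
np.set_printoptions(precision=3,suppress=True)
env.line_to([.535,.29,.36],max_speed=.2)
env.line_to([.41,.193,.36],max_speed=.2)
env.gripper_to(.06,20)
print(env.get_time(),env.get_grip_width())
for n in("scene","top"):
  im=env.camera(n);im=im[180:310,310:440] if n=="scene" else im[150:275,205:315]
  cv2.imwrite(f"pics/{n}4.png",cv2.resize(cv2.cvtColor(im,cv2.COLOR_RGB2BGR),None,fx=4.5,fy=4.5,interpolation=cv2.INTER_CUBIC))
E
```

```text
10.9167 0.05986070742971572
```

View pics/scene4.png

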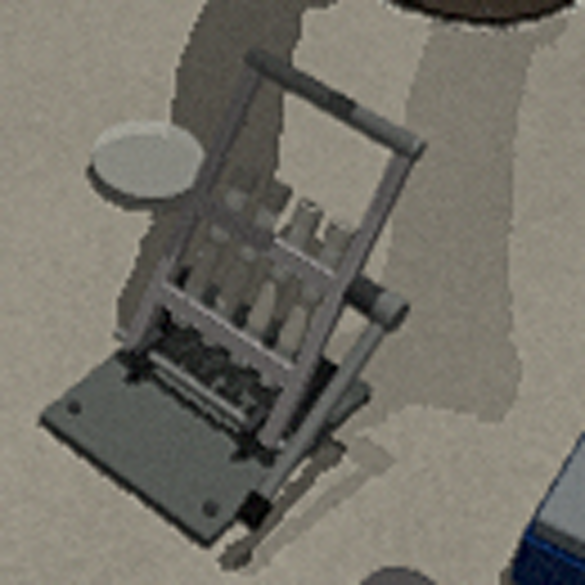

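View pics/top4.png

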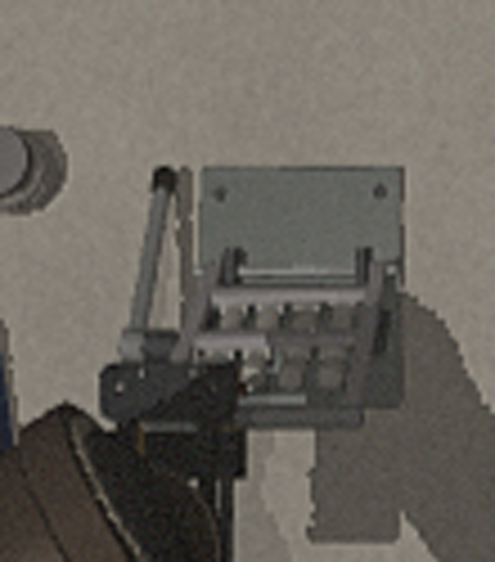

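```bash
python3 - <<'E'
from rig import env
from h import *
np.set_printoptions(precision=4,suppress=True)
S,T=env.camera_params("scene"),env.camera_params("top")
s=lambda x,y:((x+.5)/4.5-.5+310,(y+.5)/4.5-.5+180)
t=lambda x,y:((x+.5)/4.5-.5+205,(y+.5)/4.5-.5+150)
print(tri((S,s(255,508)),(T,t(163,180))))
print(env.get_tcp_pos(),R.from_rotvec(env.get_ee_rot()).as_matrix())
im=env.camera("scene")
cv2.imwrite("pics/s5.png",cv2.resize(cv2.cvtColor(im[140:310,300:470],cv2.COLOR_RGB2BGR),None,fx=3.5,fy=3.5,interpolation=cv2.INTER_CUBIC))
E
```

```text
(array([0.6496, 0.2941, 0.0503]), [np.float64(0.001524967398493138), np.float64(0.001524967398493087)])
[0.41  0.193 0.36 ] [[-0.028   0.9996 -0.    ]
 [ 0.9996  0.028  -0.    ]
 [-0.     -0.     -1.    ]]
```

View pics/s5.png

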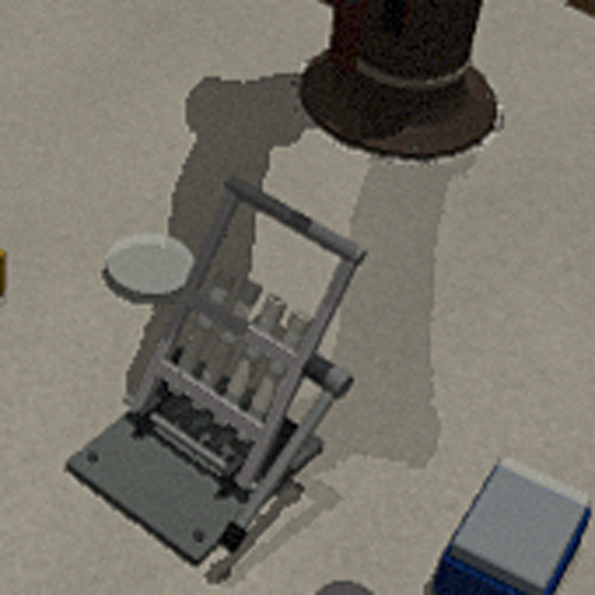

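The kickstand is down: its foot triangulates to (0.650, 0.294, 0.050), against about (0.651, 0.29, 0.044) expected at the stop. Next I'll grasp the bar.

```bash
python3 - <<'E'
from rig import env
from h import *
np.set_printoptions(precision=4,suppress=True)
a=att(1)
env.line_to([.4785,.193,.30],max_speed=.2)
env.line_to([.4785,.193,.2023],max_speed=.12)
print(env.get_time(),env.get_tcp_pos(),env.get_ft_force())
env.gripper_to(0.0,35)
print(env.get_time(),env.get_grip_width(),env.get_tcp_pos(),env.get_ft_force(),env.get_moment())
for n in("scene","top"):
  im=env.camera(n);im=im[140:310,300:470] if n=="scene" else im[150:275,205:315]
  cv2.imwrite(f"pics/{n}6.png",cv2.resize(cv2.cvtColor(im,cv2.COLOR_RGB2BGR),None,fx=3.5,fy=3.5,interpolation=cv2.INTER_CUBIC))
E
```

```text
12.6417 [0.4789 0.1933 0.2031] [-0.2118 -0.5639 -0.5147]
13.4083 0.015403827748344862 [0.4772 0.193  0.2021] [-5.447  -0.7559  2.2266] [-0.1042  0.9527  0.007 ]
```

View pics/scene6.png

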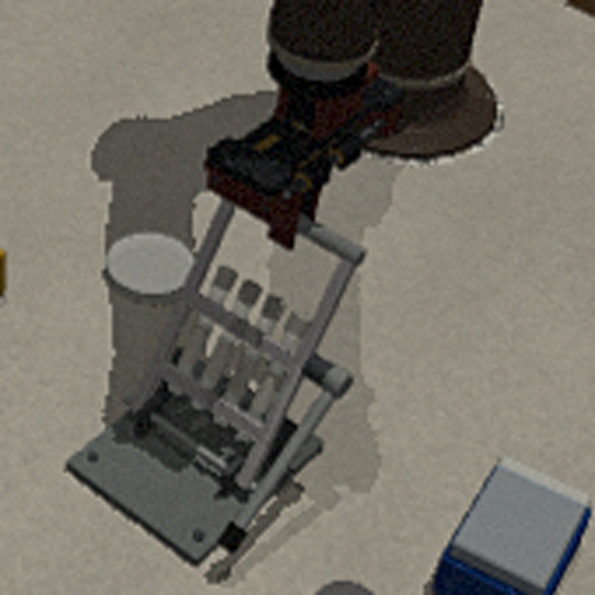

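The fingers hold the bar (width 15.4 mm, bar about 16 mm), with the grip between the posts. I'll raise it along the arc.

```bash
python3 - <<'E'
from rig import env
from h import *
np.set_printoptions(precision=4,suppress=True)
h0=np.array([.4772+.110,.193+.110*YAW]);ux=np.array([np.cos(YAW),np.sin(YAW)])
for th in np.radians([25,20,15,10,5,2,0.]):
    xy=h0-ux*.22*np.sin(th); z=.2021+.22*(np.cos(th)-np.cos(np.radians(30)))
    env.line_to([*xy,z],max_speed=.06)
    print(env.get_time(),env.get_tcp_pos(),env.get_ft_force(),env.get_grip_width())
for n in("scene","top"):
  im=env.camera(n);cv2.imwrite(f"pics/{n}7full.png",cv2.cvtColor(im,cv2.COLOR_RGB2BGR))
  im=im[140:310,300:470] if n=="scene" else im[150:275,205:315]
  cv2.imwrite(f"pics/{n}7.png",cv2.resize(cv2.cvtColor(im,cv2.COLOR_RGB2BGR),None,fx=4.5,fy=4.5,interpolation=cv2.INTER_CUBIC)[:600])
E
```

```text
13.9583 [0.4928 0.1935 0.2107] [-5.8743 -0.632   2.9888] 0.015119114741987323
14.425 [0.5108 0.194  0.2186] [-6.6782 -1.5588  7.509 ] 0.015282531318750658
14.8917 [0.5294 0.1945 0.2245] [-6.4715 -2.5184  7.2555] 0.014690141128052201
15.3583 [0.5485 0.195  0.2285] [-4.2405 -0.4234  5.3925] 0.015172141734585115
15.825 [0.5678 0.1956 0.2309] [-2.3644 -0.8696  3.8485] 0.015436142390574097
16.1667 [0.5792 0.1959 0.2314] [-3.5624 -1.1075  4.0069] 0.015139456179260559
16.4417 [0.587  0.1961 0.2314] [-3.5009  0.2286  2.9594] 0.015116518511580067
```

View pics/scene7.png

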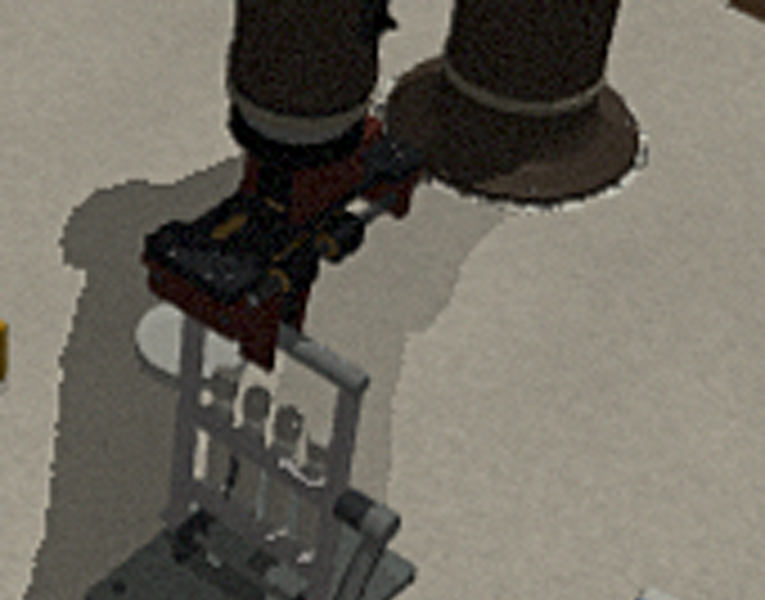

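View pics/top7.png

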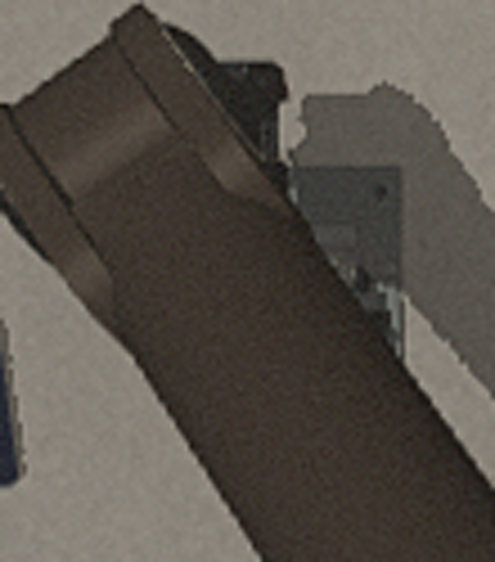

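```bash
python3 - <<'E'
from rig import env
from h import *
np.set_printoptions(precision=4,suppress=True)
S=env.camera_params("scene")
s=lambda x,y:((x+.5)/4.5-.5+300,(y+.5)/4.5-.5+140)
print(plane(S,s(361,382),.25), "start", plane(S,((417.5)/4.5-.5+310,150.5/4.5-.5+180),.221))
im=cv2.imread("pics/scene7full.png")[200:310,310:440]
cv2.imwrite("pics/s8.png",cv2.resize(im,None,fx=5,fy=5,interpolation=cv2.INTER_CUBIC))
print(env.get_tcp_pos(),env.get_ft_force())
E
```

```text
[0.5836 0.2618 0.25  ] start [0.4745 0.2591 0.221 ]
[0.5868 0.1961 0.2314] [-3.7509 -0.1199  1.0924]
```

View pics/s8.png

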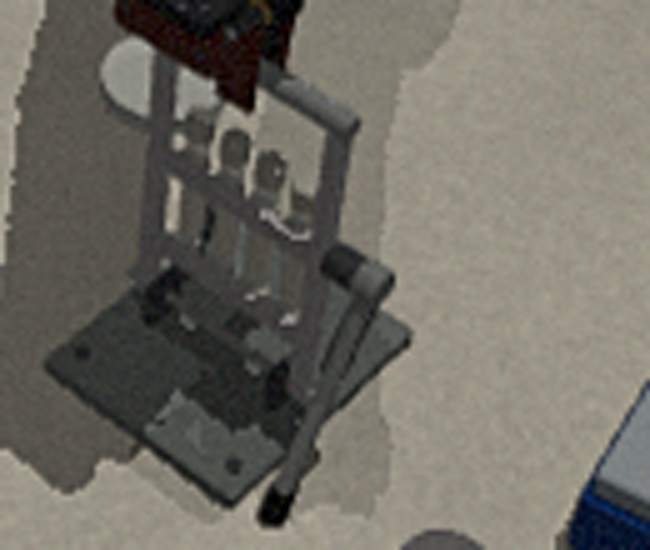

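```bash
python3 - <<'E'
from rig import env
from h import *
np.set_printoptions(precision=4,suppress=True)
T=env.camera_params("top");S=env.camera_params("scene")
t=lambda x,y:((x+.5)/6-.5+205,(y+.5)/6-.5+175)
a,b=plane(T,t(264,212),.03),plane(T,t(524,211),.03);print(a,b,(a+b)/2)
s5=lambda x,y:((x+.5)/5-.5+310,(y+.5)/5-.5+200)
print("foot at z~.012:",plane(S,s5(276,506),.012),"hub",plane(S,s5(376,280),.15))
E
```

```text
[0.5862 0.2686 0.03  ] [0.5897 0.1256 0.03  ] [0.588  0.1971 0.03  ]
foot at z~.012: [0.6492 0.295  0.012 ] hub [0.5806 0.2919 0.15  ]
```

Two checks put the bar 1 mm or so short of vertical: the hinge pin is at x = 0.588 and the bar has moved 0.109 m of 0.110 m. I'll nudge it slightly, confirm it holds, and hand in.

```bash
python3 - <<'E'
from rig import env
from h import *
np.set_printoptions(precision=4,suppress=True)
env.line_to([.5888,.1961,.2313],max_speed=.02)
env.hold(1.0)
print(env.get_time(),env.get_tcp_pos(),env.get_ft_force(),env.get_grip_width(),env.get_qd())
im=env.camera("scene");cv2.imwrite("pics/s9.png",cv2.cvtColor(im,cv2.COLOR_RGB2BGR))
E
```

```text
17.7917 [0.5888 0.1962 0.2314] [-4.2261 -0.4864  5.9383] 0.015352038183021704 [-0.0016  0.0007  0.0001 -0.0007 -0.0005 -0.0007 -0.0007]
```

View pics/s9.png

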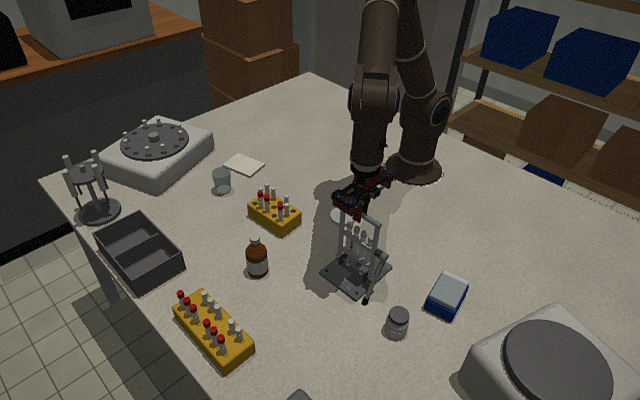

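The frame is upright, held at about (360,208), with the foot down at (367,300). The other things stand where they were.

```bash
python3 -c "
from rig import env
env.sign_off();print(env.get_time(),env.get_grip_width(),env.get_tcp_pos())"
```

```text
the job is handed in; nothing more can be done
the job is handed in; nothing more can be done
```

I flipped the kickstand fully down while the frame leaned on its rests. I then gripped the top bar at its middle, raised the frame to upright and handed the job in at about 18 s, still holding it.

- **Kickstand:** before the lift, its foot was about 7 mm from where it should be at the stop, and mostly high. That is near the limit of reading it from the pictures, so I took it as fully down. After the lift it showed at the bench.
- **Upright:** the tool's last x was 0.5888 m, against 0.588 m measured for the hinge pin. That puts the frame within about 1–2 mm of vertical, short of its stop. The top camera was blocked by the arm, so this rests on the tool position and one camera view.
- **Grip:** the fingers read 15.4 mm on the 16 mm bar, and the arm was still. The force readings stayed under about 11 N at every check.
- **Other things on the bench:** in the last picture they appear where they were at the start.

The call that handed in the job returned no readings, so the numbers above come from just before it.

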